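# Put the leaning green bottles upright in the crate

### The job

Take both green sauce bottles out of the leaning rack and stand each upright on the floor of an empty cell of the wooden crate, one bottle per cell. The bottles are glass: set them down before letting go, do not let them fall. Leave the amber bottle in the rack and the jars in the crate where they are.

Things in the scene. Friction and masses are not known exactly. Their poses are not given: they have to be found in the camera images.
- green_a: green glass sauce bottle, 170 mm tall, 0.25 to 0.5 kg: round body 56 mm across up to 96 mm above its base, a shoulder narrowing to 122 mm, then a straight neck and black cap 29 to 30 mm across from there to the top; white label. Origin: centre of its base; z: along the bottle to the cap. Starts leaning in one of the rack's three bays. To be moved.
- green_b: green glass sauce bottle, 170 mm tall, 0.25 to 0.5 kg: round body 56 mm across up to 96 mm above its base, a shoulder narrowing to 122 mm, then a straight neck and black cap 29 to 30 mm across from there to the top; white label. Origin: centre of its base; z: along the bottle to the cap. Starts leaning in one of the rack's three bays. To be moved; like the other green one.
- amber: amber glass sauce bottle, 170 mm tall, 0.25 to 0.5 kg: round body 56 mm across up to 96 mm above its base, a shoulder narrowing to 122 mm, then a straight neck and orange cap 29 to 30 mm across from there to the top; white label. Origin: centre of its base; z: along the bottle to the cap. Starts leaning in one of the rack's three bays. To be left in the rack.
- rack: fixed steel rack of three bays, bottles leaning 32 degrees from vertical, tops to its own -x (robot side). Origin on the worktop, z up. Bottle bases: (0, -80 / 0 / +80 mm), 40 mm up, on a tilted foot plate; a back rest under their -x side reaches 90 mm along them; white fins 62 mm apart reach 75 mm along them. Necks are free; nothing above: a bottle lifts straight up.
- crate: fixed open wooden crate, 158 mm (x) by 234 mm (y), 65 mm high, floor and walls 6 mm thick, 2 x 3 cells 70 mm wide inside. Origin: centre of its underside on the worktop; z up. Cell centres: x = -38 or +38 mm, y = -76, 0 or +76 mm; cell floor 6 mm up. Three cells hold a jar, three are empty; which changes. It stands left or right of the rack.
- jar_a: white pottery jar with a red lid, 58 mm across, 93 mm tall, 0.3 kg, standing in one of the crate's cells; leave it there. Origin: centre of its base; z up.
- jar_b: white pottery jar with a white lid, 58 mm across, 93 mm tall, 0.3 kg, standing in one of the crate's cells; leave it there. Origin: centre of its base; z up.
- jar_c: white pottery jar with a blue lid, 58 mm across, 93 mm tall, 0.3 kg, standing in one of the crate's cells; leave it there. Origin: centre of its base; z up.

How it is judged:
At the end, for the whole second after the job is handed in: Both green bottles stand at rest in cells of the crate, base on the cell floor (origin less than 14 mm above the crate's underside) and within 0.1 rad of upright (x of green_a in the frame of crate between -0.08 and 0.08 m and y of green_a in the frame of crate between -0.118 and 0.118 m and z of green_a in the frame of crate between 0 and 0.014 m and angle between each of green_a, green_b's own z axis and vertical below 0.1 rad and linear speed of each of green_a, green_b below 0.03 m/s and x of green_b in the frame of crate between -0.08 and 0.08 m and y of green_b in the frame of crate between -0.118 and 0.118 m and z of green_b in the frame of crate between 0 and 0.014 m); the robot touches nothing.
It fails at once if a green bottle is let fall (it moves faster than 0.6 m/s while the fingers do not touch it) ((linear speed of green_a above 0.6 m/s and contact force between the fingers and green_a below 0.1 N) or (linear speed of green_b above 0.6 m/s and contact force between the fingers and green_b below 0.1 N)).
It fails at once if the amber bottle is shifted more than 30 mm (distance of amber from where it was at the start of the episode above 0.03 m).
It fails at once if a jar is shifted more than 25 mm or tipped more than 0.3 rad (distance of any of jar_a, jar_b, jar_c from where it was at the start of the episode above 0.025 m or angle between any of jar_a, jar_b, jar_c's own z axis and vertical above 0.3 rad).
It also fails if it takes over 58 s, if anything falls off the work surface, if the arm or the gripper's body presses on something with over 40 N, if the wrist force passes 120 N, or if a joint passes its speed limit or range.

### The arm

A 6-joint arm with a two-finger parallel gripper is mounted at the origin on the work surface. World frame = base frame: x ahead of the robot, y to its left, z up, the work surface at z = 0. Lengths are in m, angles in rad, forces in N, time in s.
With the tool pointing down it reaches from about 0.25 to 0.8 m from the base axis. Payload 8.5 kg.
Tool frame: the origin (TCP) lies on the front face of the gripper's body, between the roots of the fingers; the fingertips stand 73 mm ahead of it and the grasp point (between the pads) lies 54 mm ahead of it; z points along the fingers, y is the line along which they close (so a half turn about z gives the same grasp; the last joint's range is limited). The gripper opens to 85 mm and grips with 20 to 120 N. Pads are 22 mm wide; open, the fingers measure 114 mm over their backs; the gripper's body (76 mm by 85 mm) begins 54 mm behind the grasp point. The pads swing forward as they close: fully open they stand 13 mm farther back than shut.
Start: joints at [1.186, 0.238, -0.013, 1.319, 0, 1.571], TCP at [0.197, 0.487, 0.304] pointing down, gripper open.
Joint ranges: [-2.66, 2.66], [-1.03, 1.9], [-1.14, 1.46], [-1.82, 2.27], [-1.45, 1.34], [-3.14, 3.14]. Speed limits (rad/s): [2.22, 2.22, 2.79, 3.14, 3.14, 3.14].

### API

Orientations are given as [roll, pitch, yaw] about the fixed x, y, z axes, in that order (R = Rz(yaw) Ry(pitch) Rx(roll)).
In Python, from cell import reach, move_linear, move_j, grip, sleep, solve_ik, read_state, read_camera, camera_info, IKError, sign_off gives the robot as it stands. The module is installed in compiled form; this text tells all that it offers. Calls block until the motion is done:
- reach(position, orientation): joint-space move of the TCP to a pose.
- move_linear(position, ori=None, speed=0.15): straight line of the TCP; ori=None keeps the orientation; speed is the mean speed in m/s.
- move_j(angles): joint-space move.
- grip(opening, effort=None): finger opening in m; effort is the grip in N (None keeps the last); returns when the fingers have stopped.
- sleep(seconds).
- solve_ik(position, orientation): joint angles nearest the present ones, or None.
- read_state(): the state.
- read_camera(name): name is "scene" or "top" or "wrist"; returns (picture, depth): 420x560x3 uint8, red, green, blue; 420x560 float32, m along the optical axis (not along the pixel's ray), 0 where there is no reading.
- camera_info(name): a dict with "fovy" (degrees; the focal length in pixels is half the picture's height over the tangent of half this angle, whatever the lens; pixels are square), "cx", "cy" (the principal point, pixels), "extrinsics" (4x4, takes a point from world to camera coordinates). Camera axes: x right, y up, looking along -z (the intrinsics and any distortion apply to the point x, -y, -z); pixel columns grow to the right and rows downward; lengths in m; the calibration is good to about 2 mm. A picture is of the moment at which its call begins: read the wrist's pose just before it. camera_info takes no time and is no camera call; for the wrist camera it gives the pose at the moment of the call.
A pose or a line that the arm cannot do raises IKError and nothing moves.
- sign_off(): hands the job in; it is judged then, once.
The state is a dict: "clock": time; "joint_positions": joint angles; "joint_vel": joint speeds; "joint_efforts": joint torques, N m; "tcp_pos": TCP position; "eef_rot": TCP orientation; "contact_force": force on the tool from outside, world axes, zero at the start; "moment": the same for the moment, N m; "opening": finger opening in m; "gripper_force": force on a finger pad.
Only numpy, scipy, OpenCV 4.12 (cv2) and the standard library are available. Lean on these libraries where they do the work, as an engineer would, in place of code of your own. Each camera call takes 0.05 s, during which the arm holds its last target. There are 200 camera calls.

## Working session

There is one attempt and no reset: what is moved stays moved. The work goes in short steps, each a Python script; the robot and the scene stay as the last script left them, time stands still between calls to the robot, and variables do not carry over. Pictures are saved under pics/ and viewed, at most 10 in all, crops included, and the job is handed in when it is done.

```bash
mkdir -p pics; python3 - <<'E'
from cell import *
import cv2,numpy as np
ims=[]
for n in("scene","top"):
    p,d=read_camera(n); i=camera_info(n); print(n,i); np.savez(f"pics/{n}.npz",p=p,d=d,E=i["extrinsics"])
    cv2.imwrite(f"pics/{n}0.png",p[:,:,::-1]); print((d>0).mean())
s=read_state();print(s["clock"],s["eef_rot"],s["tcp_pos"],s["contact_force"])
E
```

```text
scene {'fovy': 54.98386140292888, 'cx': 281.7370343817549, 'cy': 206.69486260766033, 'extrinsics': array([[-0.52594929,  0.85051402, -0.00180292,  0.29640368],
       [-0.69659316, -0.429548  ,  0.57467076,  0.35177621],
       [ 0.4879911 ,  0.30350358,  0.81838271, -1.14363097],
       [ 0.        ,  0.        ,  0.        ,  1.        ]])}
0.9960246598639456
top {'fovy': 53.36275801242918, 'cx': 276.61042738629584, 'cy': 206.48285068192817, 'extrinsics': array([[-0.16864675, -0.98567441,  0.00205853,  0.07726017],
       [ 0.95767986, -0.16336201,  0.23698553, -0.5544498 ],
       [-0.23325428,  0.04193825,  0.971511  , -0.7549595 ],
       [ 0.        ,  0.        ,  0.        ,  1.        ]])}
0.996296768707483
0.1 [-3.14032106e+00 -5.92931666e-06  2.75680594e+00] [0.19696104 0.48636397 0.30334473] [ 0.17024245  0.11532274 -0.00814842]
```

View pics/scene0.png

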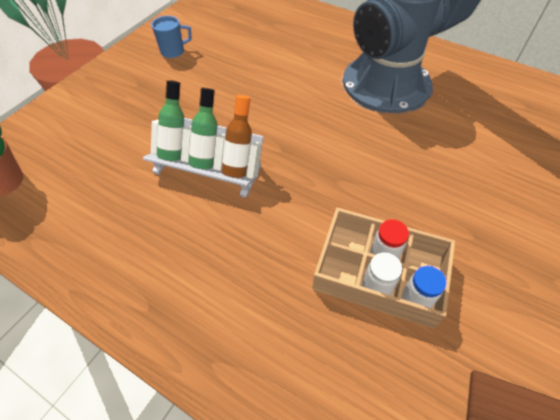

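View pics/top0.png

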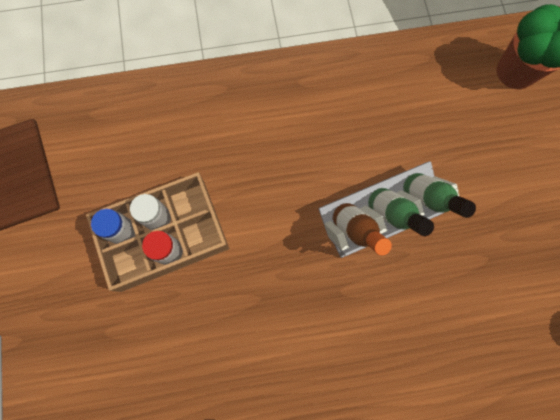

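The scene view shows the rack with two green bottles and the amber one nearest the crate. The top view puts the caps at about (463,206), (423,226) and (379,244). In the top view the jars are blue (108,223), white (147,210) and red (158,246), so the empty cells are about (187,203), (199,236) and (128,264).

```bash
cat > h.py <<'E'
import numpy as np,cv2
F={"scene":(54.98386140292888,281.737,206.695),"top":(53.36275801242918,276.610,206.483)}
def cloud(n,d,E,f=None):
    fv,cx,cy=f or F[n]; f=210/np.tan(np.radians(fv/2))
    v,u=np.mgrid[:420,:560]
    P=np.stack([(u-cx)/f*d,-(v-cy)/f*d,-d],-1)
    return (P-E[:3,3])@E[:3,:3]
E
python3 - <<'E'
from h import *
for n in("scene","top"):
    z=np.load(f"pics/{n}.npz"); W=cloud(n,z["d"],z["E"]); p=z["p"]; hsv=cv2.cvtColor(p,cv2.COLOR_RGB2HSV).astype(int); H,S,V=np.moveaxis(hsv,-1,0); Z=W[...,2]
    t=(abs(Z)<.03)&(z["d"]>0)&(S>80)&(W[...,0]>.2)&(W[...,0]<.8); print(n,"table z",np.percentile(Z[t],[5,50,95]).round(4))
    ws=(abs(Z-.065)<.004)&(H>8)&(H<25)&(S>60)
    k,l,st,c=cv2.connectedComponentsWithStats(cv2.dilate(ws.astype(np.uint8),np.ones((3,3))))
    j=1+np.argmax(st[1:,4]); q=W[ws&(l==j)]; print("crate",len(q),cv2.minAreaRect(q[:,:2].astype(np.float32)*1000), q[:,2].mean())
    def blobs(m,name,mn=25):
        k,l,st,c=cv2.connectedComponentsWithStats(m.astype(np.uint8))
        for i in range(1,k):
            if st[i,4]>mn:
                q=W[l==i]; print(name,c[i].round(),st[i,4],np.median(q,0).round(4),"zmax",np.percentile(q[:,2],95).round(3))
    up=(Z>.03)&(Z<.3)&(W[...,0]>.15)
    blobs(up&(V<60)&(Z>.12)&(Z<.22),"black")
    blobs(up&(H>=5)&(H<14)&(S>200)&(V>180)&(Z>.12),"orange")
    lid=up&(abs(Z-.099)<.006)&(S>150)
    blobs(lid&((H<5)|(H>175)),"red"); blobs(lid&(H>105)&(H<130),"blue"); blobs(up&(abs(Z-.099)<.004)&(S<40)&(V>180),"white")
E
```

```text
scene table z [-0.0025 -0.0003  0.0065]
crate 1360 ((554.41015625, 222.9091796875), (160.91885375976562, 234.20541381835938), 12.36191463470459) 0.06446493649767016
black [173.  90.] 197 [ 0.4893 -0.3179  0.1741] zmax 0.188
black [207.  98.] 195 [ 0.4708 -0.2407  0.1738] zmax 0.188
orange [242. 106.] 206 [ 0.4527 -0.1642  0.1745] zmax 0.188
red [393. 232.] 585 [0.5204 0.2151 0.0987] zmax 0.1
blue [429. 281.] 699 [0.5789 0.3054 0.0987] zmax 0.1
white [154. 124.] 26 [ 0.5386 -0.3515  0.0992] zmax 0.102
white [169. 135.] 99 [ 0.5508 -0.2987  0.0993] zmax 0.102
white [186. 132.] 42 [ 0.5199 -0.2758  0.1   ] zmax 0.103
white [256. 136.] 32 [ 0.4482 -0.1372  0.0979] zmax 0.1
white [201. 144.] 103 [ 0.5341 -0.2242  0.0993] zmax 0.103
white [220. 139.] 44 [ 0.5002 -0.1987  0.1003] zmax 0.103
white [254. 148.] 45 [ 0.4818 -0.1225  0.0994] zmax 0.103
white [236. 152.] 98 [ 0.5144 -0.1438  0.0991] zmax 0.102
white [386. 266.] 684 [0.5933 0.2312 0.0986] zmax 0.1
top table z [-0.0035 -0.0009  0.0042]
crate 1196 ((555.6117553710938, 223.85440063476562), (158.9750518798828, 234.71353149414062), 12.301314353942871) 0.0640571620923658
black [534.  50.] 466 [ 0.7627 -0.562   0.1323] zmax 0.146
black [460. 206.] 414 [ 0.4812 -0.3189  0.1787] zmax 0.188
black [420. 224.] 399 [ 0.4625 -0.2429  0.1795] zmax 0.188
red [157. 245.] 663 [0.5177 0.2145 0.0981] zmax 0.1
blue [106. 223.] 608 [0.5748 0.3044 0.0981] zmax 0.1
white [144. 207.] 589 [0.5925 0.231  0.0982] zmax 0.1
```

```bash
cat > plan.py <<'E'
from h import *
from scipy.optimize import least_squares
yaw=np.arctan2(.0366,.1537)
ex=np.array([np.cos(yaw),np.sin(yaw),0]); ey=np.array([-ex[1],ex[0],0]); L=np.radians(32)
a=-np.sin(L)*ex+np.array([0,0,np.cos(L)]); w=np.cross(ey,a)   # bottle axis, third axis
CR=np.array([.555,.2234]); cy=np.radians(12.33); cx=np.array([np.cos(cy),np.sin(cy)]); cyv=np.array([-cx[1],cx[0]])
cell=lambda i,j:CR+cx*i*.038+cyv*j*.076
def tops():
    out={}
    for name,xy in dict(far=(.487,-.318),mid=(.468,-.241),amber=(.450,-.164)).items():
        Q=[]
        for n in("scene","top"):
            z=np.load(f"pics/{n}.npz"); W=cloud(n,z["d"],z["E"]).reshape(-1,3)
            W=W[(W[:,2]>.14)&(W[:,2]<.2)]; Q.append(W[np.hypot(*(W[:,:2]-xy).T)<.035])
            if n=="top": end=np.percentile(Q[-1]@a,97)
        Q=np.concatenate(Q); s=Q@a; side=Q[(s<end-.005)&(s>end-.04)]
        r=least_squares(lambda c:np.hypot(side@ey-c[0],side@w-c[1])-.0148,[np.r_[xy,.174]@ey,np.r_[xy,.174]@w],loss="soft_l1",f_scale=.001)
        out[name]=(ey*r.x[0]+w*r.x[1]+a*end); print(name,out[name].round(4),"rms",np.sqrt(2*r.cost/len(side)).round(4),len(side),"base",(out[name]-.17*a).round(4))
    return out
E
python3 - <<'E'
from plan import *
from scipy.spatial.transform import Rotation as R
from cell import *
T=tops()
zt=-a
for sgn in(1,-1):
    y=ey*sgn; M=np.c_[np.cross(y,zt),y,zt]; rpy=R.from_matrix(M).as_euler("xyz")
    for n in("far","mid"):
        for up in(-.03+.054,.12,): # placeholder distances
            print(n,sgn,up,rpy.round(3),solve_ik(list(T[n]+a*up),list(rpy)))
        print("lift",solve_ik(list(T[n]+a*.024+[0,0,.13]),list(rpy)))
for i,j in[(-1,1),(-1,-1),(1,-1)]:
    for k in range(4):
        p=list(np.r_[cell(i,j),.006+.14+.054]); o=[np.pi,0,cy+k*np.pi/2]
        print(i,j,np.round(p,3),k,[None if q is None else np.round(q,2) for q in(solve_ik(p,o),solve_ik(p[:2]+[p[2]+.13],o))])
E
```

```text
far [ 0.4728 -0.3288  0.1833] rms 0.0009 465 base [ 0.5604 -0.3079  0.0391]
mid [ 0.4536 -0.2511  0.1838] rms 0.0009 450 base [ 0.5413 -0.2303  0.0396]
amber [ 0.4348 -0.1735  0.1835] rms 0.0009 442 base [ 0.5224 -0.1526  0.0394]
far 1 0.024 [-3.142  0.559 -2.908] [-0.81517118  0.21668035 -0.43165389  0.62049829  0.47730325 -0.97494991]
far 1 0.12 [-3.142  0.559 -2.908] [-0.9087406   0.11856124 -0.31955602  0.878766    0.503001   -1.07694317]
lift [-0.81517118  0.12151776 -0.192198    0.95511676  0.47730325 -0.97494991]
mid 1 0.024 [-3.142  0.559 -2.908] [-0.72299606  0.10099637 -0.58381266  0.54040753  0.44795258 -0.87729501]
mid 1 0.12 [-3.142  0.559 -2.908] [-0.82704514 -0.01320939 -0.46512808  0.82280765  0.48080115 -0.98773634]
lift [-0.72299606 -0.00468845 -0.33317073  0.89673429  0.44795258 -0.87729501]
far -1 0.024 [ 3.142 -0.559  0.234] [-0.81517118  0.21668035 -0.43165389  0.62049829  0.47730325  2.16664274]
far -1 0.12 [ 3.142 -0.559  0.234] [-0.9087406   0.11856124 -0.31955602  0.878766    0.503001    2.06464949]
lift [-0.81517118  0.12151776 -0.192198    0.95511676  0.47
[... 1133 characters left out ...]
0.15,  1.09,  0.  ,  0.04]), array([0.26, 0.28, 0.11, 1.4 , 0.  , 0.04])]
-1 -1 [0.534 0.141 0.2  ] 3 [array([ 0.26,  0.34, -0.15,  1.09,  0.  , -1.53]), array([ 0.26,  0.28,  0.11,  1.4 ,  0.  , -1.53])]
1 -1 [0.608 0.157 0.2  ] 0 [array([ 0.25,  0.46,  0.05,  1.16,  0.  , -3.1 ]), array([ 0.25,  0.42,  0.31,  1.47,  0.  , -3.1 ])]
1 -1 [0.608 0.157 0.2  ] 1 [array([0.25, 0.46, 0.05, 1.16, 0.  , 1.61]), array([0.25, 0.42, 0.31, 1.47, 0.  , 1.61])]
1 -1 [0.608 0.157 0.2  ] 2 [array([0.25, 0.46, 0.05, 1.16, 0.  , 0.04]), array([0.25, 0.42, 0.31, 1.47, 0.  , 0.04])]
1 -1 [0.608 0.157 0.2  ] 3 [array([ 0.25,  0.46,  0.05,  1.16,  0.  , -1.53]), array([ 0.25,  0.42,  0.31,  1.47,  0.  , -1.53])]
```

```bash
cat > act.py <<'E'
from plan import *
from scipy.spatial.transform import Rotation as R
from cell import *
G=.027; UP=[np.pi,0,cy+np.pi]
ORI=list(R.from_matrix(np.c_[np.cross(ey,-a),ey,-a]).as_euler("xyz"))
def st(m):
    s=read_state(); print(m,round(s["clock"],2),np.round(s["tcp_pos"],4),"F",np.round(s["contact_force"],2),"op",round(s["opening"],4),"gf",np.round(s["gripper_force"],1)); return s
def pick(top):
    grip(.055,60)
    reach(list(top+a*.11),ORI); move_linear(list(top+a*G),speed=.12); st("at")
    grip(.0,60); st("gripped")
    move_linear(list(top+a*G+[0,0,.02]),speed=.06); st("lift")
    move_linear(list(top+a*G+[0,0,.21]),speed=.2)
def over(c): reach([c[0],c[1],.006+.17+G+.18],UP); st("over")
E
python3 - <<'E'
from act import *
T=tops(); pick(T["far"]); over(cell(-1,1)); 
ims=[]
for n in("scene","top"):
    p,d=read_camera(n); np.savez(f"pics/{n}1.npz",p=p,d=d,E=camera_info(n)["extrinsics"]); ims.append(p[:,:,::-1])
cv2.imwrite("pics/held1.png",cv2.resize(np.hstack(ims),(800,300)))
E
```

```text
far [ 0.4728 -0.3288  0.1833] rms 0.0009 465 base [ 0.5604 -0.3079  0.0391]
mid [ 0.4536 -0.2511  0.1838] rms 0.0009 450 base [ 0.5413 -0.2303  0.0396]
amber [ 0.4348 -0.1735  0.1835] rms 0.0009 442 base [ 0.5224 -0.1526  0.0394]
at 4.36 [ 0.4589 -0.3322  0.2067] F [-0.24 -0.47  0.2 ] op 0.055 gf 0.0
gripped 4.71 [ 0.4588 -0.3325  0.2072] F [-3.68  0.1   5.29] op 0.0286 gf 58.6
lift 5.19 [ 0.4588 -0.3322  0.2264] F [-0.59  0.31 -3.54] op 0.0288 gf 59.3
over 8.5 [0.5021 0.2887 0.3831] F [-0.96 -0.7  -3.32] op 0.0288 gf 59.4
```

View pics/held1.png

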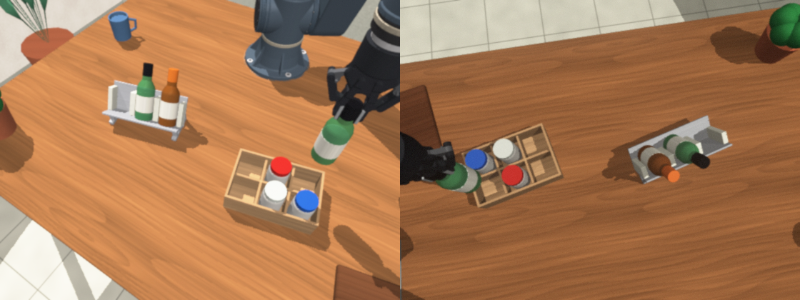

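The bottle is held over the near-left cell, around (330,140) in the left half. I'll measure its tilt from depth before lowering it.

```bash
cat >> act.py <<'E'
def tilt(xy,zlo,n="scene",tag="1"):
    z=np.load(f"pics/{n}{tag}.npz"); W=cloud(n,z["d"],z["E"]).reshape(-1,3)
    W=W[(np.hypot(*(W[:,:2]-xy).T)<.05)&(W[:,2]>zlo-.02)&(W[:,2]<zlo+.09)]
    print(n,"zmin",np.percentile(W[:,2],2).round(4))
    def f(c): # axis x=c0+c2*h, y=c1+c3*h
        h=W[:,2]-zlo; return np.hypot(W[:,0]-c[0]-c[2]*h,W[:,1]-c[1]-c[3]*h)-.028
    r=least_squares(f,[xy[0],xy[1],0,0],loss="soft_l1",f_scale=.001)
    print("base xy off",(r.x[:2]-xy).round(4),"slope",r.x[2:].round(3),len(W)); return r.x
E
python3 - <<'E'
from act import *
c=cell(-1,1)
for n in("scene","top"): tilt(c,.19,n)
s=st("");print(R.from_euler("xyz",s["eef_rot"]).as_matrix()[:,2])
E
```

```text
scene zmin 0.1887
base xy off [ 0.0012 -0.0004] slope [-0.006 -0.007] 1596
top zmin 0.1884
base xy off [0.0021 0.0004] slope [-0.008 -0.005] 953
 8.6 [0.5021 0.2886 0.3832] F [ 0.55 -0.46 -3.01] op 0.0287 gf 59.4
[ 3.00376732e-04  1.38637212e-04 -9.99999945e-01]
```

```bash
cat >> act.py <<'E'
def place(c):
    zf=.006+.17+G
    move_linear([c[0],c[1],zf+.07],speed=.2); move_linear([c[0],c[1],zf+.008],speed=.06); sleep(.2)
    f0=st("near")["contact_force"][2]; z=zf+.008
    while z>zf-.008:
        z-=.001; move_linear([c[0],c[1],z],speed=.02); f=read_state()["contact_force"][2]
        if f-f0>6: break
    st("contact z off %.4f"%(z-zf))
    grip(.05); st("open"); move_linear([c[0],c[1],zf+.14],speed=.15)
E
python3 - <<'E'
from act import *
T=tops(); place(cell(-1,1)); pick(T["mid"]); over(cell(1,-1))
for n in("scene","top"):
    p,d=read_camera(n); np.savez(f"pics/{n}2.npz",p=p,d=d,E=camera_info(n)["extrinsics"])
    tilt(cell(1,-1),.19,n,"2"); tilt(cell(-1,1),.006,n,"2") if n=="top" else 0
    cv2.imwrite(f"pics/{n}2.png",p[:,:,::-1])
E
```

```text
far [ 0.4728 -0.3288  0.1833] rms 0.0009 465 base [ 0.5604 -0.3079  0.0391]
mid [ 0.4536 -0.2511  0.1838] rms 0.0009 450 base [ 0.5413 -0.2303  0.0396]
amber [ 0.4348 -0.1735  0.1835] rms 0.0009 442 base [ 0.5224 -0.1526  0.0394]
near 10.68 [0.5018 0.2896 0.2114] F [-0.76 -0.03 -3.66] op 0.0288 gf 59.3
contact z off 0.0000 12.68 [0.5022 0.2898 0.204 ] F [0.41 0.4  5.54] op 0.0287 gf 60.3
open 13.03 [0.5016 0.2895 0.2029] F [ 0.01  0.11 -0.2 ] op 0.0499 gf 0.0
at 17.18 [ 0.4399 -0.2544  0.207 ] F [-0.02 -0.53  0.98] op 0.0547 gf 0.0
gripped 17.52 [ 0.4398 -0.2548  0.2076] F [-3.81  1.1   5.83] op 0.0291 gf 58.6
lift 18.01 [ 0.4396 -0.2545  0.2267] F [ 0.22  0.7  -1.9 ] op 0.0286 gf 59.3
over 20.69 [0.6084 0.1561 0.3832] F [-0.2  -1.45 -3.53] op 0.0289 gf 59.3
scene zmin 0.1888
base xy off [ 0.0009 -0.0008] slope [-0.008 -0.006] 1323Traceback (most recent call last):
  File "<stdin>", line 5, in <module>
  File "act.py", line 18, in tilt
    print(n,"zmin",np.percentile(W[:,2],2).round(4))
                   ~~~~~~~~~~~~~^^^^^^^^^^
    return _quantile_unchecked(
        a, q, axis, out, overwrite_input, method, keepdims, weights)
    return _ureduce(a,
                    func=_quantile_ureduce_func,
    ...<5 lines>...
                    overwrite_input=overwrite_input,
                    method=method)
    r = func(a, **kwargs)
    result = _quantile(arr,
                       quantiles=q,
    ...<2 lines>...
                       out=out,
                       weights=wgt)
    slices_having_nans = np.isnan(arr[-1, ...])
                                  ~~~^^^^^^^^^
IndexError: index -1 is out of bounds for axis 0 with size 0
```

View pics/scene2.png

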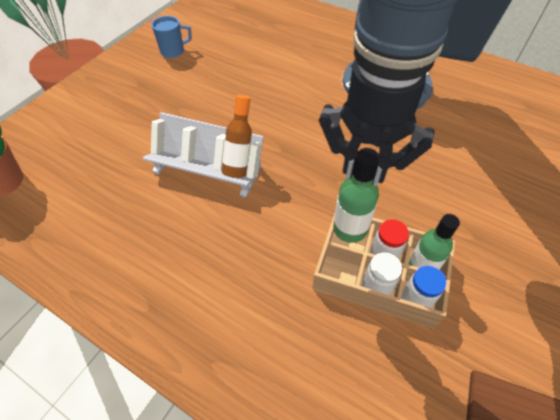

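The first bottle stands in its cell, cap at (447,226). The second is held upright above the empty far cell, and the amber bottle hasn't moved. The crash was only the top view being blocked by the arm. Next I'll place the second bottle, move clear and check.

```bash
python3 - <<'E'
from act import *
c=cell(1,-1); place(c); reach([.45,-.15,.4],UP); st("clear")
ims=[]
for n in("scene","top"):
    p,d=read_camera(n); W=cloud(n,d,camera_info(n)["extrinsics"]); V=p.max(-1); ims.append(p[:,:,::-1])
    for c in(cell(-1,1),cell(1,-1)):
        q=W[(np.hypot(W[...,0]-c[0],W[...,1]-c[1])<.04)&(W[...,2]>.12)&(W[...,2]<.2)]
        r=least_squares(lambda x:np.hypot(q[:,0]-x[0]-x[2]*(q[:,2]-.15),q[:,1]-x[1]-x[3]*(q[:,2]-.15))-.0148,[*c,0,0],loss="soft_l1",f_scale=.001)
        print(n,"neck off",(r.x[:2]-c).round(4),"slope",r.x[2:].round(3),"top z",np.percentile(q[:,2],98).round(4))
cv2.imwrite("pics/end.png",cv2.resize(np.hstack(ims),(800,300)))
E
```

```text
near 22.88 [0.6085 0.1573 0.2114] F [-0.42  0.26 -2.97] op 0.0287 gf 59.3
contact z off 0.0000 24.88 [0.609  0.1575 0.2044] F [-0.22  1.05  8.9 ] op 0.0287 gf 60.5
open 25.22 [0.6082 0.1572 0.2027] F [-0.3  -0.35  0.04] op 0.0497 gf 0.0
clear 27.62 [ 0.4506 -0.1496  0.3997] F [-0.08  0.42 -0.29] op 0.0501 gf 0.0
scene neck off [0.0014 0.0008] slope [-0.035  0.002] top z 0.177
scene neck off [0.0012 0.0006] slope [-0.038 -0.016] top z 0.1773
top neck off [0.0021 0.0016] slope [0.018 0.031] top z 0.1771
top neck off [0.0016 0.0014] slope [0.042 0.026] top z 0.1771
```

View pics/end.png

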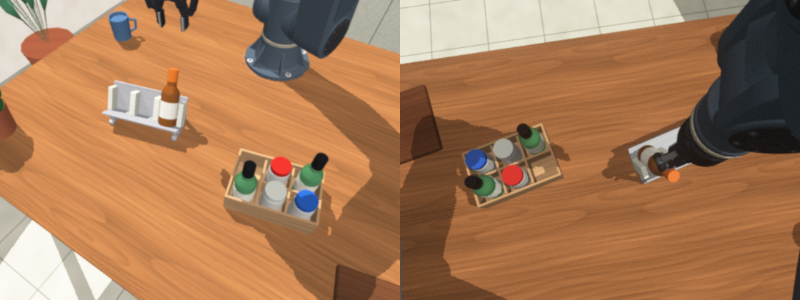

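Both bottles stand in separate cells, with cap tops at z 0.177 (0.176 expected on the floor). The jars and amber bottle look where they were, and the gripper is clear of everything.

```bash
python3 -c "from cell import *; print(sign_off())"
```

```text
the job is handed in; nothing more can be done
None
```

The job is handed in at about 28 s: both green bottles stand upright in separate crate cells, and the amber bottle and jars look unmoved in the last pictures; the sign-off gave no verdict.

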